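# Unlock the two-stage catch of the bolt cabinet

## Task

Open the small steel cabinet: slide its red safety tab away from the yellow latch bar, gently, until you feel it come to rest against the hidden rubber buffer, never ramming it. Then lift the free end of the freed latch bar until the bar stands upright, without ever forcing it against the tab, so that the sprung door pops ajar. Let go of everything with the bar left up and the door ajar, and leave the four loose parts around the cabinet where they stand.

Things in the scene. Friction and masses are not known exactly. Their poses are not given: they have to be found in the camera images.
- cabinet: Low grey steel cabinet, fixed, 240 (x) x 360 (y) x 120 mm high; its top is the deck. Origin: centre of its underside, z up; front faces its -x, y runs left along the front. Catch parts lie on the deck along the line x = -85 mm, axes parallel to the cabinet's: latch bar (hinge at y +95, free end at y -66), then red tab on a guide plate 44 mm wide, 5 high (12 high at its end, y -169).
- tab: Red safety tab on a slide plate, 30 x 34 mm, top 10 mm above the deck. Origin on the deck under it; starts at cabinet y -101 to -102 mm. Slides along cabinet y only, friction 3 N, stays where left. Its steel blade (to +y) reaches into the hollow latch bar over a hidden lug and locks the bar. Sliding it to -y, away from the bar, draws the blade off the lug.
- tab_grip (a point): Centre of the red upright fin on the tab, to pinch from above across cabinet x: 14 (x) x 24 (y) mm, top 48 mm, this point 34 mm above the deck.
- latch_end (a point): Top of the bar's free end; moves with the bar. Hidden inside the bar a rubber buffer stops the blade's head when the tab has gone 7 to 40 mm from cabinet y -101 mm: differs each time, unseen. The bar is free only from 2 mm before the buffer on. The buffer yields 1 mm per 6 N; over 12 N on it damages it. Feel for it slowly: 6 to 10 N of push on the tab in all (3 N is friction) is right.
- latch: Yellow latch bar, hollow, 16 mm wide (x), 28 high, underside 18 mm above the deck when down. Origin on its hinge axis (along cabinet x) 22 mm above the deck; bar runs 161 mm to -y from it. Free end swings up and over to +y to a stop at 1.5 rad; stiff hinge (0.3 N m), stays put. Unlocked, 3 to 5 N at the end lift it (up to 12 N if pinched firmly by a gripper that does not turn with it); locked, it stands fast within 2 degrees; over 12 N on the blade harms it.
- latch_grip (a point): Point to pinch on the latch bar near its free end, from above across cabinet x (16 mm wide): 32 mm above the deck when down (bar top 46), 140 mm from the hinge axis along the bar and 10 mm above that axis; the bar ends 21 mm beyond it. Moves with the bar.
- lid: Grey door, 148 (x) x 350 (y) mm, level with the deck, hinged along the cabinet's back edge; origin on the hinge (cabinet x +122, 124 mm up). A weak spring lifts it; its steel tongue is held down by the latch bar 50 mm from the bar's hinge. With the bar up it rises by itself to 0.3 rad, tongue tip about 60 mm up.
- tensioner: Red hydraulic tensioner puller, loose, upright: 80 mm wide, 140 mm high with a steel stub on top. Origin at the centre of its underside. Not to be touched.
- drift: White nylon drift, loose, standing on end: 42 mm wide, 135 mm high. Origin at the centre of its underside. Not to be touched.
- nut: Silver six-sided bridge nut, loose, 60 mm across corners, 42 mm high. Origin at the centre of its underside. Not to be touched.
- cap: Black rubber bumper cap, loose, 56 mm wide, 34 mm high. Origin at the centre of its underside. Not to be touched.

How it is judged:
By the outcome, as a careful person would: the job done as asked, in the order asked, and still so for the second after the job is handed in, with the robot touching nothing.
It also fails if it takes over 72 s, if anything falls off the work surface, if the arm or the gripper's body presses on something with over 40 N, if the wrist force passes 120 N, or if a joint passes its speed limit or range.

## Robot

A 6-joint arm with a two-finger parallel gripper is mounted at the origin on the work surface. World frame = base frame: x ahead of the robot, y to its left, z up, the work surface at z = 0. Lengths are in m, angles in degrees, forces in N, time in s.
With the tool pointing down it reaches from about 0.225 to 0.875 m from the base axis. Payload 3.4 kg.
Tool frame: the origin (TCP) lies where the fingers leave the gripper's body, on its centre line; the fingertips stand 73 mm ahead of it and the grasp point (between the pads) lies 54 mm ahead of it (tip_reach is the distance from the TCP to the fingertips, in m); z points along the fingers, y is the direction in which the jaws open and shut (so a half turn about z gives the same grasp; the last joint's range is limited). The gripper opens to 85 mm and grips with 20 to 120 N. Pads are 22 mm wide; open, the fingers measure 114 mm over their backs; the gripper's body (76 mm by 85 mm) begins 54 mm behind the grasp point. The pads swing forward as they close: fully open they stand 13 mm farther back than shut.
Start: joints at [68.755, 15.808, 86.224, -0, 77.962, -6.933], TCP at [0.142, 0.557, 0.304] pointing down, gripper open.
Joint ranges: [-165.64, 165.64], [-43.16, 119.46], [12.63, 154.43], [-67.54, 247.53], [6.08, 155.33], [-154.97, 154.97]. Speed limits (degrees/s): [147.25, 147.25, 180, 180, 180, 180].

## Interface

Orientations are given as a 3x3 rotation matrix whose columns are the frame's x, y, z axes.
In Python, from bench import * gives the robot as it stands.
- The arm moves only by the tool send_rows, never from a script. Its argument "motion" is a list of rows, each a list of 3 entries, a list of its own where there are three numbers: the closure, from 0 (fully open) to 1 (shut), then the shift along the tool's x, y, z in cm, then the turn, a rotation vector about the tool's x, y, z in degrees. In form: [[hand, [dx, dy, dz], [rx, ry, rz]], ...]. A call has 1 to 20 rows; each row is the pose to reach, as a shift and turn from the pose commanded when the call began, along the tool's axes at that moment; what a row does not reach only later rows make up. A row lasts 1/10 s, in which the tool goes at most 50 mm and 8.59 degrees, less where a joint would pass 70% of its speed; a pose out of reach is approached as far as the arm can. A call with a gripper value outside its range is refused whole. The fingers move at their own pace and stop on an object; "force" is the grip in N (left out, the last holds). Time passes only in rows, so rows that repeat a pose let the fingers close. It gives the time, the measured TCP pose, the force and the opening at its end, in the units of the state.
- get_state(): the state, without advancing time (a new reading comes with each control period).
- camera(name): name is "scene" or "top" or "wrist"; returns the picture (400x640x3 uint8, red, green, blue); there is no depth.
- get_calibration(name): a dict with "mtx" (3x3 intrinsics, pixels), "extrinsics" (4x4, takes a point from camera to world coordinates). Camera axes: x right, y down, z forward; pixel columns grow to the right and rows downward; lengths in m; the calibration is good to about 2 mm. A picture is of the moment at which its call begins: read the wrist's pose just before it. get_calibration takes no time and is no camera call; for the wrist camera it gives the pose at the moment of the call.
- hand_in(): hands the job in, once; it reports no verdict.
The state is a dict: "time": time; "joints": joint angles; "joint_velocities": joint speeds; "effort": joint torques, N m; "tool_pos": TCP position; "tcp_rot": TCP orientation; "force": force on the tool from outside, world axes, zero at the start; "ft_torque": the same for the moment, N m; "finger_gap": finger opening in m.
Only numpy, scipy, OpenCV 4.12 (cv2) and the standard library are available. Lean on these libraries where they do the work, as an engineer would, in place of code of your own. Each camera call takes 0.05 s, during which the arm holds its last target.

## Working session

There is one attempt and no reset: what is moved stays moved. The work goes in short steps, Python scripts to look and compute and a tool call to move; the robot and the scene stay as the last step left them, time stands still between calls to the robot, and variables do not carry over. Pictures are saved under pics/ and viewed, and the job is handed in when it is done.

Besides the shell and the picture viewer there is one more tool, called in YAML: its name, and indented under it one key for each argument. send_rows: Moves the arm, as the interface text tells. Its arguments: {"type":"object","properties":{"motion":{"type":"array"},"force":{"type":"number"}},"required":["motion"]}

```bash
ls; mkdir -p pics; python3 - <<'E'
from bench import *
import cv2
s=get_state();print(s)
for n in ["scene","top","wrist"]:
    im=camera(n);cv2.imwrite(f"pics/a_{n}.png",im[:,:,::-1])
    c=get_calibration(n);print(n,c["mtx"],c["extrinsics"])
E
```

```text
pics
{'time': 0.0, 'joints': array([ 6.87561869e+01,  1.58464130e+01,  8.62951745e+01, -3.65101189e-04,
        7.79624683e+01, -6.93413172e+00]), 'joint_velocities': array([ 0.02098541, -0.04966562,  0.03241301,  0.0424276 ,  0.00259108,
       -0.10845928]), 'effort': array([ 6.79333498e-04, -4.16780126e+01, -2.45816678e+01,  2.29212924e-05,
        1.08790083e-02,  2.13422555e-05]), 'tool_pos': array([0.141992  , 0.55677774, 0.30305195]), 'tcp_rot': array([[-9.68974242e-01,  2.47160865e-01, -6.52237898e-04],
       [ 2.47161634e-01,  9.68972783e-01, -1.69496299e-03],
       [ 2.13072253e-04, -1.80358366e-03, -9.99998351e-01]]), 'force': array([ 0.72892843,  0.76936573, -0.02113312]), 'ft_torque': array([ 0.02053256, -0.01063279,  0.04257986]), 'finger_gap': 0.08517264285574701}
scene [[445.30522029   0.         321.03182871]
 [  0.         445.30522029 202.25475825]
 [  0.           0.           1.        ]] [[ 0.54250789  0.71993879 -0.4328664   1.01192356]
 [ 0.84001825 -0.46945022  0.27200334 -0.23511775]
 [-0.00738347 -0.51117964 -0.85944218  0.92615122]
 [ 0.          0.          0.          1.        ]]
top [[474.99516738   0.         313.22845439]
 [  0.         474.99516738 201.54888249]
 [  0.           0.           1.        ]] [[-0.07255906 -0.97201342  0.22343922  0.3298837 ]
 [-0.99736143  0.07019489 -0.01851618  0.04226048]
 [ 0.00231368 -0.22419318 -0.97454198  1.25492845]
 [ 0.          0.          0.          1.        ]]
wrist [[323.03140405   0.         323.57262191]
 [  0.         323.03140405 201.61639684]
 [  0.           0.           1.        ]] [[ 2.47376656e-01  9.22273512e-01  2.97012387e-01  6.61770795e-02]
 [ 9.68918940e-01 -2.35170912e-01 -7.67510903e-02  5.76282856e-01]
 [-9.36823679e-04  3.06767356e-01 -9.51784068e-01  3.72037731e-01]
 [ 0.00000000e+00  0.00000000e+00  0.00000000e+00  1.00000000e+00]]
```

View pics/a_scene.png

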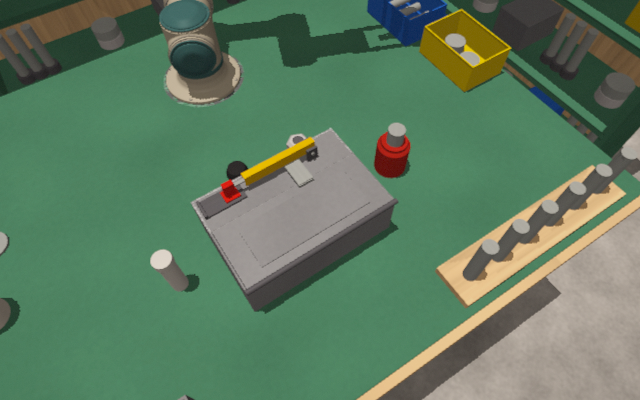

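View pics/a_top.png

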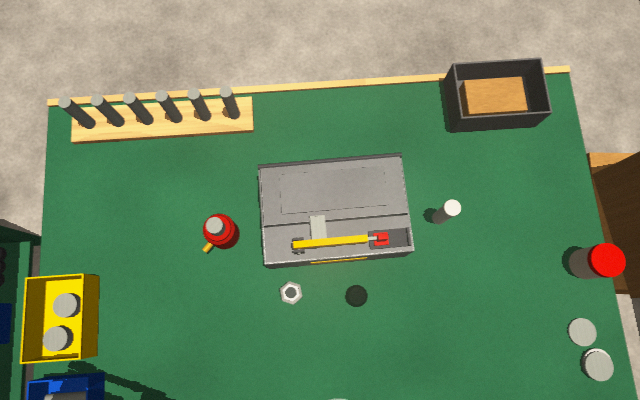

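View pics/a_wrist.png

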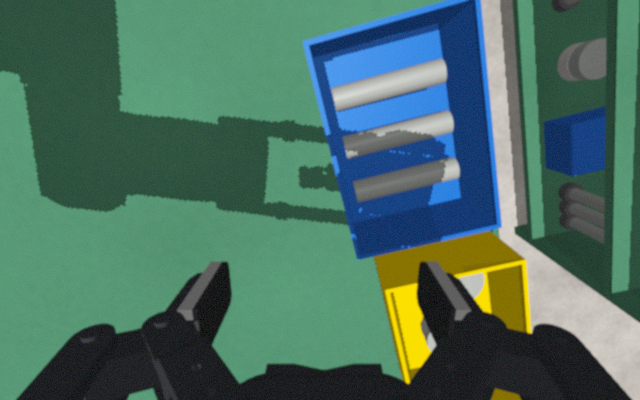

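The top view shows the cabinet centred near (335,210), its front towards the robot, the bar from (297,244) to (368,239) and the tab near (380,239). I'll zoom in to get corners.

```bash
python3 - <<'E'
import cv2
im=cv2.imread("pics/a_top.png")[140:310,190:470]
cv2.imwrite("pics/b_top.png",cv2.resize(im,(784,476),interpolation=cv2.INTER_CUBIC))
im=cv2.imread("pics/a_scene.png")[120:310,140:420]
cv2.imwrite("pics/b_scene.png",cv2.resize(im,(784,532),interpolation=cv2.INTER_CUBIC))
E
```

```text
(no output)
```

View pics/b_top.png

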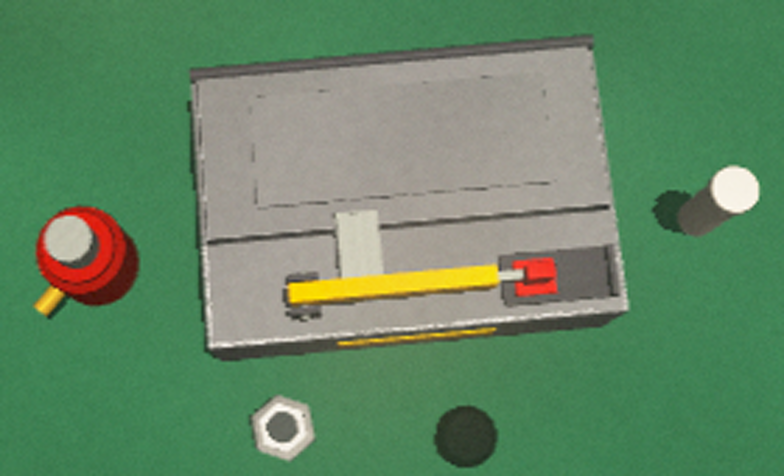

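View pics/b_scene.png

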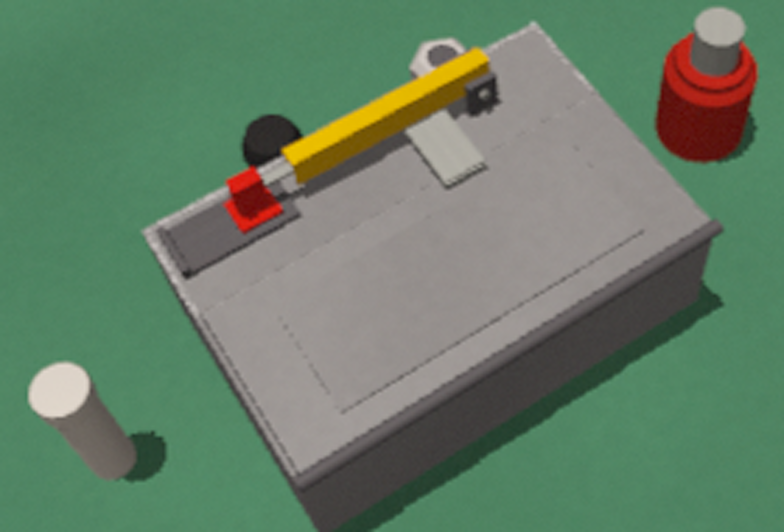

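```bash
cat > h.py <<'E'
import numpy as np, cv2
def proj(P,cal):
    E=np.linalg.inv(cal["extrinsics"]); q=np.asarray(P)@E[:3,:3].T+E[:3,3]; q=q@cal["mtx"].T
    return q[:,:2]/q[:,2:]
def ray(uv,cal,z):
    E=cal["extrinsics"]; d=E[:3,:3]@np.linalg.inv(cal["mtx"])@np.r_[uv,1.]; o=E[:3,3]
    return o+d*(z-o[2])/d[2]
def cab(p,P):
    c,s=np.cos(p[2]),np.sin(p[2]); P=np.asarray(P,float)
    return np.c_[p[0]+c*P[:,0]-s*P[:,1], p[1]+s*P[:,0]+c*P[:,1], P[:,2]]
E
python3 - <<'E'
from bench import *
from h import *
from scipy.optimize import least_squares
T={(210,348):(-.12,.18,.12),(626,310):(-.12,-.18,.12),(496,264):(-.077,-.066,.166),(498,288):(-.093,-.066,.166),
(525,259):(-.078,-.0895,.168),(556,259):(-.078,-.1135,.168)}
S={(146,232):(-.12,-.18,.12),(532,25):(-.12,.18,.12),(284,152):(-.093,-.066,.166),(306,160):(-.077,-.066,.166)}
ct,cs=get_calibration("top"),get_calibration("scene")
def f(p,full=0):
    r=[]
    for D,c,off in((T,ct,(190,140)),(S,cs,(140,120))):
        uv=np.array(list(D))/2.8+np.array(off); r.append(proj(cab(p,list(D.values())),c)-uv)
    r=np.vstack(r); return r if full else r.ravel()
o=least_squares(f,[.4,0,0],loss="soft_l1");p=o.x
print(p,np.degrees(p[2]));print(f(p,1).round(1))
np.save("p.npy",p)
names=["fin","latch","nutless"]
print(cab(p,[(-.085,-.1015,.154),(-.085,-.045,.152),(-.085,.095,.142)]))
for n,uv,z in [("tens",(70,238),.165),("drift",(735,190),.135),("nut",(283,425),.042),("cap",(466,435),.034)]:
    print(n,ray(np.array(uv)/2.8+np.array((190,140)),ct,z).round(3))
# overlay
im=cv2.imread("pics/a_top.png")
for q in proj(cab(p,[(-.12,.18,.12),(-.12,-.18,.12),(.12,.18,.12),(.12,-.18,.12),(-.085,-.1015,.168),(-.085,.095,.166),(-.085,-.066,.166),(-.063,-.169,.132),(-.107,-.169,.132)]),ct):
    cv2.circle(im,tuple(int(v*16) for v in q),20,(255,0,255),-1,shift=4)
cv2.imwrite("pics/c_top.png",cv2.resize(im[140:310,190:470],(784,476),interpolation=cv2.INTER_CUBIC))
E
```

```text
[ 0.57007669 -0.02906842  0.02078283] 1.190768677847852
[[-0.9 -0.2]
 [ 0.4 -0.7]
 [-0.4 -0.6]
 [-0.3 -2.4]
 [-0.5  0.5]
 [-1.3 -0.4]
 [-2.2 -1. ]
 [ 0.1 -1.5]
 [-1.4 -1.2]
 [-5.5  1.3]]
[[ 0.48720435 -0.13231292  0.154     ]
 [ 0.48603021 -0.07582512  0.152     ]
 [ 0.48312082  0.06414465  0.142     ]]
tens [0.54  0.254 0.165]
drift [ 0.547 -0.313  0.135]
nut [0.38  0.092 0.042]
cap [ 0.36  -0.072  0.034]
```

View pics/c_top.png

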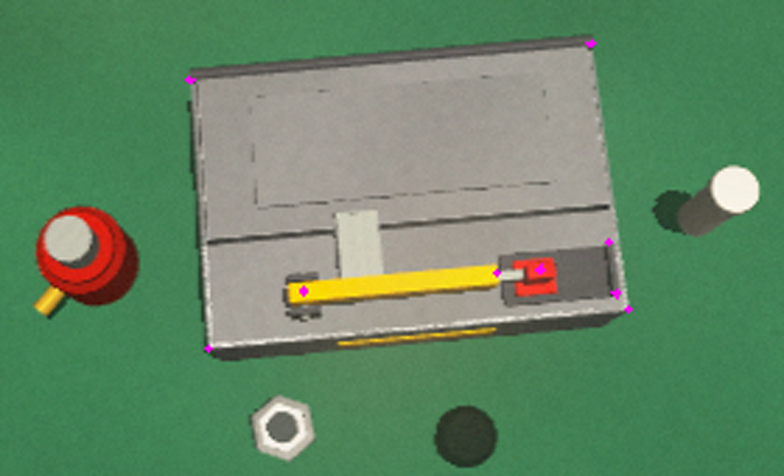

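```bash
cat >> h.py <<'E'
from scipy.spatial.transform import Rotation as Rn
def goalR(p):
    c,s=np.cos(p[2]),np.sin(p[2]); y=np.array([c,s,0]);z=np.array([0,0,-1.]);return np.c_[np.cross(y,z),y,z]
def delta(s,pos,R):
    return (s["tcp_rot"].T@(np.asarray(pos)-s["tool_pos"])*100).round(2), np.degrees(Rn.from_matrix(s["tcp_rot"].T@R).as_rotvec()).round(2)
E
python3 - <<'E'
from bench import *
from h import *
p=np.load("p.npy");s=get_state()
g=cab(p,[(-.085,-.1015,.154)])[0]
print(delta(s,g+[0,0,.054+.10],goalR(p)))
E
```

```text
(array([-50.48, -58.25,  -0.4 ]), array([-7.00e-02,  4.00e-02,  7.45e+01]))
```

send_rows:
  motion:
    - [0, [-50.5, -58.3, -0.4], [0, 0, 74.5]]
    - [0, [-50.5, -58.3, -0.4], [0, 0, 74.5]]
    - [0, [-50.5, -58.3, -0.4], [0, 0, 74.5]]
    - [0, [-50.5, -58.3, -0.4], [0, 0, 74.5]]
    - [0, [-50.5, -58.3, -0.4], [0, 0, 74.5]]
    - [0, [-50.5, -58.3, -0.4], [0, 0, 74.5]]
    - [0, [-50.5, -58.3, -0.4], [0, 0, 74.5]]
    - [0, [-50.5, -58.3, -0.4], [0, 0, 74.5]]
    - [0, [-50.5, -58.3, -0.4], [0, 0, 74.5]]
    - [0, [-50.5, -58.3, -0.4], [0, 0, 74.5]]
    - [0, [-50.5, -58.3, -0.4], [0, 0, 74.5]]
    - [0, [-50.5, -58.3, -0.4], [0, 0, 74.5]]
    - [0, [-50.5, -58.3, -0.4], [0, 0, 74.5]]
    - [0, [-50.5, -58.3, -0.4], [0, 0, 74.5]]
    - [0, [-50.5, -58.3, -0.4], [0, 0, 74.5]]
    - [0, [-50.5, -58.3, -0.4], [0, 0, 74.5]]
    - [0, [-50.5, -58.3, -0.4], [0, 0, 74.5]]
    - [0, [-50.5, -58.3, -0.4], [0, 0, 74.5]]
    - [0, [-50.5, -58.3, -0.4], [0, 0, 74.5]]
    - [0, [-50.5, -58.3, -0.4], [0, 0, 74.5]]

```text
time: 2.15
tool_pos: [0.4867, -0.131, 0.3081]
tcp_rot: [[-0.023, 1.0, -0.0], [1.0, 0.023, 0.001], [0.001, -0.0, -1.0]]
force: [0.3, 0.0, 0.0]
finger_gap: 0.0855
```

```bash
python3 - <<'E'
from bench import *
from h import *
p=np.load("p.npy");s=get_state();print(s["time"],s["tool_pos"],s["tcp_rot"].round(3),s["joints"].round(1))
c=get_calibration("wrist");im=camera("wrist")[:,:,::-1].copy();cv2.imwrite("pics/w1.png",im)
np.savez("w1.npz",mtx=c["mtx"],extrinsics=c["extrinsics"])
for q in proj(cab(p,[(-.085,-.1015,.168),(-.077,-.066,.166),(-.093,-.066,.166),(-.063,-.169,.132),(-.107,-.169,.132),(-.12,-.18,.12)]),c):
    print(q.round(1));cv2.circle(im,tuple(int(v*16) for v in q),24,(255,0,255),-1,shift=4)
cv2.imwrite("pics/w1o.png",im)
E
```

```text
2.15 [ 0.4866591  -0.13100595  0.30807019] [[-0.023  1.    -0.   ]
 [ 1.     0.023  0.001]
 [ 0.001 -0.    -1.   ]] [-23.    9.5  94.1   0.   76.4 -24.3]
[323.9 219. ]
[336.  167.9]
[311.9 167.9]
[349.2 277.5]
[298.1 277.4]
[285.1 281. ]
```

View pics/w1o.png

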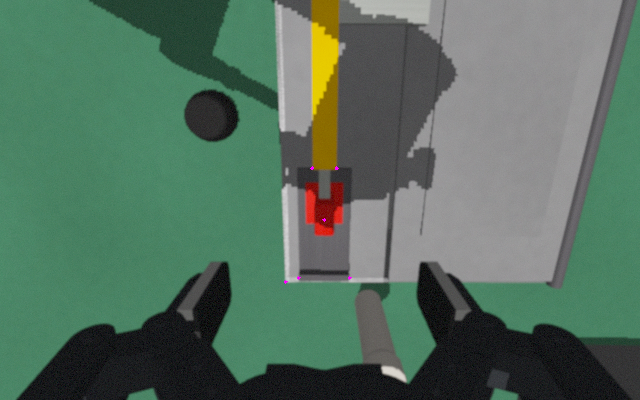

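The wrist view agrees with the model: fin at (324,219), bar end at (324,168), plate end at y≈277, all within about 1 px. Descending onto the fin.

send_rows:
  motion:
    - [0, [-0.1, 0.05, 3], [0, 0, 0]]
    - [0, [-0.1, 0.05, 6], [0, 0, 0]]
    - [0, [-0.1, 0.05, 8.5], [0, 0, 0]]
    - [0, [-0.1, 0.05, 9.5], [0, 0, 0]]
    - [0, [-0.1, 0.05, 10], [0, 0, 0]]
    - [0, [-0.1, 0.05, 10], [0, 0, 0]]
    - [0, [-0.1, 0.05, 10], [0, 0, 0]]

```text
time: 2.9
tool_pos: [0.4886, -0.1337, 0.209]
tcp_rot: [[-0.021, 1.0, 0.002], [1.0, 0.021, -0.001], [-0.001, 0.002, -1.0]]
force: [0.3, 0.5, -0.6]
finger_gap: 0.0854
```

```bash
python3 - <<'E'
from bench import *
from h import *
s=get_state();print(s["time"],s["tool_pos"],s["force"])
cv2.imwrite("pics/w2.png",camera("wrist")[:,:,::-1])
E
```

```text
2.9 [ 0.48861343 -0.13369302  0.20903603] [ 0.34511434  0.46867866 -0.56914565]
```

View pics/w2.png

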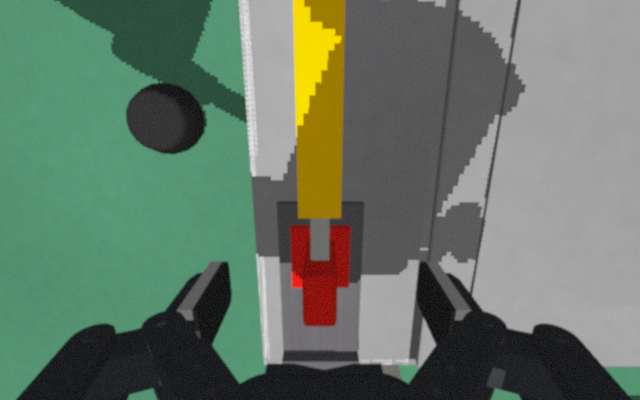

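send_rows:
  motion:
    - [0, [0, -0.18, 0.1], [0, 0, 0]]
    - [0.5, [0, -0.18, 0.1], [0, 0, 0]]
    - [0.7, [0, -0.18, 0.1], [0, 0, 0]]
    - [0.8, [0, -0.18, 0.1], [0, 0, 0]]
    - [0.8, [0, -0.18, 0.1], [0, 0, 0]]
    - [0.8, [0, -0.18, 0.1], [0, 0, 0]]
  force: 30

```text
time: 3.55
tool_pos: [0.4861, -0.1336, 0.2069]
tcp_rot: [[-0.021, 1.0, 0.0], [1.0, 0.021, 0.0], [0.0, 0.0, -1.0]]
force: [0.1, 0.7, -0.6]
finger_gap: 0.017
```

send_rows:
  motion:
    - [0.85, [0, 0, 0], [0, 0, 0]]
    - [0.9, [0, 0, 0], [0, 0, 0]]
    - [0.95, [0, 0, 0], [0, 0, 0]]
    - [0.95, [0, 0, 0], [0, 0, 0]]
    - [0.95, [0, 0, 0], [0, 0, 0]]

```text
time: 4.05
tool_pos: [0.4867, -0.1336, 0.207]
tcp_rot: [[-0.021, 1.0, 0.002], [1.0, 0.021, 0.0], [-0.0, 0.002, -1.0]]
force: [4.7, 1.6, -0.8]
finger_gap: 0.0136
```

send_rows:
  motion:
    - [1, [-0.1, 0.05, 0], [0, 0, 0]]
    - [1, [-0.2, 0.05, 0], [0, 0, 0]]
    - [1, [-0.3, 0.05, 0], [0, 0, 0]]
    - [1, [-0.4, 0.05, 0], [0, 0, 0]]
    - [1, [-0.4, 0.05, 0], [0, 0, 0]]

```text
time: 4.55
tool_pos: [0.4869, -0.1377, 0.207]
tcp_rot: [[-0.021, 1.0, 0.001], [1.0, 0.021, 0.0], [0.0, 0.001, -1.0]]
force: [3.2, 3.3, 1.5]
finger_gap: 0.0137
```

send_rows:
  motion:
    - [1, [-0.05, 0, 0], [0, 0, 0]]
    - [1, [-0.1, 0, 0], [0, 0, 0]]

```text
time: 4.75
tool_pos: [0.4869, -0.1386, 0.207]
tcp_rot: [[-0.021, 1.0, 0.001], [1.0, 0.021, 0.0], [0.0, 0.001, -1.0]]
force: [3.8, 3.1, 2.3]
finger_gap: 0.0138
```

send_rows:
  motion:
    - [1, [-0.05, 0, 0], [0, 0, 0]]
    - [1, [-0.1, 0, 0], [0, 0, 0]]

```text
time: 4.95
tool_pos: [0.4869, -0.1396, 0.207]
tcp_rot: [[-0.021, 1.0, 0.001], [1.0, 0.021, 0.0], [0.0, 0.001, -1.0]]
force: [3.6, 3.5, 2.0]
finger_gap: 0.0135
```

send_rows:
  motion:
    - [1, [-0.05, 0, 0], [0, 0, 0]]
    - [1, [-0.1, 0, 0], [0, 0, 0]]

```text
time: 5.15
tool_pos: [0.4869, -0.1406, 0.207]
tcp_rot: [[-0.021, 1.0, 0.001], [1.0, 0.021, 0.0], [0.0, 0.001, -1.0]]
force: [3.7, 4.0, 3.1]
finger_gap: 0.0136
```

send_rows:
  motion:
    - [1, [-0.05, 0, 0], [0, 0, 0]]
    - [1, [-0.1, 0, 0], [0, 0, 0]]

```text
time: 5.35
tool_pos: [0.4869, -0.1416, 0.207]
tcp_rot: [[-0.021, 1.0, 0.001], [1.0, 0.021, 0.0], [0.0, 0.001, -1.0]]
force: [3.8, 2.5, 1.1]
finger_gap: 0.0134
```

send_rows:
  motion:
    - [1, [-0.05, 0, 0], [0, 0, 0]]
    - [1, [-0.1, 0, 0], [0, 0, 0]]

```text
time: 5.55
tool_pos: [0.487, -0.1426, 0.207]
tcp_rot: [[-0.021, 1.0, 0.001], [1.0, 0.021, 0.0], [0.0, 0.001, -1.0]]
force: [4.0, 2.4, 1.8]
finger_gap: 0.0138
```

send_rows:
  motion:
    - [1, [-0.05, 0, 0], [0, 0, 0]]
    - [1, [-0.1, 0, 0], [0, 0, 0]]

```text
time: 5.75
tool_pos: [0.487, -0.1436, 0.207]
tcp_rot: [[-0.021, 1.0, 0.001], [1.0, 0.021, 0.0], [0.0, 0.001, -1.0]]
force: [3.7, 3.0, 0.9]
finger_gap: 0.0136
```

send_rows:
  motion:
    - [1, [-0.05, 0, 0], [0, 0, 0]]
    - [1, [-0.1, 0, 0], [0, 0, 0]]

```text
time: 5.95
tool_pos: [0.487, -0.1446, 0.207]
tcp_rot: [[-0.021, 1.0, 0.001], [1.0, 0.021, 0.0], [0.0, 0.001, -1.0]]
force: [5.9, 3.2, 1.5]
finger_gap: 0.0134
```

send_rows:
  motion:
    - [1, [-0.05, 0.03, 0], [0, 0, 0]]
    - [1, [-0.1, 0.03, 0], [0, 0, 0]]

```text
time: 6.15
tool_pos: [0.4871, -0.1456, 0.207]
tcp_rot: [[-0.021, 1.0, -0.0], [1.0, 0.021, 0.0], [0.0, -0.0, -1.0]]
force: [3.1, 2.7, 2.5]
finger_gap: 0.0136
```

send_rows:
  motion:
    - [1, [-0.05, 0, 0], [0, 0, 0]]
    - [1, [-0.1, 0, 0], [0, 0, 0]]

```text
time: 6.35
tool_pos: [0.4871, -0.1466, 0.207]
tcp_rot: [[-0.021, 1.0, 0.0], [1.0, 0.021, 0.0], [0.0, 0.0, -1.0]]
force: [3.4, 3.5, 2.9]
finger_gap: 0.0136
```

send_rows:
  motion:
    - [1, [-0.05, 0, 0], [0, 0, 0]]
    - [1, [-0.1, 0, 0], [0, 0, 0]]

```text
time: 6.55
tool_pos: [0.4871, -0.1476, 0.207]
tcp_rot: [[-0.021, 1.0, -0.0], [1.0, 0.021, -0.0], [0.0, -0.0, -1.0]]
force: [2.0, 3.8, 3.4]
finger_gap: 0.0136
```

send_rows:
  motion:
    - [1, [-0.05, 0, 0], [0, 0, 0]]
    - [1, [-0.1, 0, 0], [0, 0, 0]]

```text
time: 6.75
tool_pos: [0.4872, -0.1486, 0.207]
tcp_rot: [[-0.021, 1.0, -0.0], [1.0, 0.021, 0.0], [0.0, -0.0, -1.0]]
force: [2.2, 2.1, 3.5]
finger_gap: 0.0137
```

send_rows:
  motion:
    - [1, [-0.05, 0, 0], [0, 0, 0]]
    - [1, [-0.1, 0, 0], [0, 0, 0]]

```text
time: 6.95
tool_pos: [0.4872, -0.1496, 0.207]
tcp_rot: [[-0.021, 1.0, -0.0], [1.0, 0.021, 0.0], [0.0, -0.0, -1.0]]
force: [2.1, 2.4, 4.5]
finger_gap: 0.0133
```

send_rows:
  motion:
    - [1, [-0.05, 0, -0.03], [0, 0, 0]]
    - [1, [-0.1, 0, -0.03], [0, 0, 0]]

```text
time: 7.15
tool_pos: [0.4872, -0.1506, 0.207]
tcp_rot: [[-0.021, 1.0, -0.0], [1.0, 0.021, 0.0], [0.0, -0.0, -1.0]]
force: [2.8, 2.5, 2.0]
finger_gap: 0.0139
```

send_rows:
  motion:
    - [1, [-0.05, 0, 0], [0, 0, 0]]
    - [1, [-0.1, 0, 0], [0, 0, 0]]

```text
time: 7.35
tool_pos: [0.4872, -0.1516, 0.207]
tcp_rot: [[-0.021, 1.0, -0.0], [1.0, 0.021, 0.0], [0.0, -0.0, -1.0]]
force: [2.8, 2.5, 2.0]
finger_gap: 0.0136
```

send_rows:
  motion:
    - [1, [-0.05, 0, 0], [0, 0, 0]]
    - [1, [-0.1, 0, 0], [0, 0, 0]]

```text
time: 7.55
tool_pos: [0.4872, -0.1525, 0.207]
tcp_rot: [[-0.021, 1.0, -0.0], [1.0, 0.021, 0.0], [0.0, -0.0, -1.0]]
force: [3.0, 2.6, 1.3]
finger_gap: 0.0136
```

send_rows:
  motion:
    - [1, [-0.05, 0, 0], [0, 0, 0]]
    - [1, [-0.1, 0, 0], [0, 0, 0]]

```text
time: 7.75
tool_pos: [0.4872, -0.1536, 0.207]
tcp_rot: [[-0.021, 1.0, -0.0], [1.0, 0.021, 0.0], [0.0, -0.0, -1.0]]
force: [2.6, 3.6, 1.0]
finger_gap: 0.0135
```

send_rows:
  motion:
    - [1, [-0.05, 0, 0], [0, 0, 0]]
    - [1, [-0.1, 0, 0], [0, 0, 0]]

```text
time: 7.95
tool_pos: [0.4873, -0.1546, 0.207]
tcp_rot: [[-0.021, 1.0, -0.0], [1.0, 0.021, 0.0], [0.0, -0.0, -1.0]]
force: [2.5, 3.1, 0.6]
finger_gap: 0.0138
```

send_rows:
  motion:
    - [1, [-0.05, 0, 0], [0, 0, 0]]
    - [1, [-0.1, 0, 0], [0, 0, 0]]

```text
time: 8.15
tool_pos: [0.4873, -0.1555, 0.207]
tcp_rot: [[-0.021, 1.0, -0.0], [1.0, 0.021, 0.0], [0.0, -0.0, -1.0]]
force: [3.4, 3.3, -0.4]
finger_gap: 0.0138
```

send_rows:
  motion:
    - [1, [-0.05, 0, 0], [0, 0, 0]]
    - [1, [-0.1, 0, 0], [0, 0, 0]]

```text
time: 8.35
tool_pos: [0.4873, -0.1566, 0.207]
tcp_rot: [[-0.021, 1.0, -0.0], [1.0, 0.021, 0.0], [0.0, -0.0, -1.0]]
force: [4.1, 2.9, -0.4]
finger_gap: 0.0138
```

send_rows:
  motion:
    - [1, [-0.05, 0, 0], [0, 0, 0]]
    - [1, [-0.1, 0, 0], [0, 0, 0]]

```text
time: 8.55
tool_pos: [0.4873, -0.1576, 0.207]
tcp_rot: [[-0.021, 1.0, -0.0], [1.0, 0.021, 0.0], [0.0, -0.0, -1.0]]
force: [3.1, 2.1, -1.4]
finger_gap: 0.0138
```

send_rows:
  motion:
    - [1, [-0.05, 0, 0], [0, 0, 0]]
    - [1, [-0.1, 0, 0], [0, 0, 0]]

```text
time: 8.75
tool_pos: [0.4873, -0.1586, 0.207]
tcp_rot: [[-0.021, 1.0, -0.0], [1.0, 0.021, 0.0], [0.0, -0.0, -1.0]]
force: [1.4, 2.4, -2.3]
finger_gap: 0.0139
```

send_rows:
  motion:
    - [1, [-0.05, 0, 0], [0, 0, 0]]
    - [1, [-0.1, 0, 0], [0, 0, 0]]

```text
time: 8.95
tool_pos: [0.4874, -0.1596, 0.207]
tcp_rot: [[-0.021, 1.0, -0.0], [1.0, 0.021, 0.0], [0.0, -0.0, -1.0]]
force: [3.2, 3.2, -1.7]
finger_gap: 0.0135
```

send_rows:
  motion:
    - [1, [-0.05, 0, 0.02], [0, 0, 0]]
    - [1, [-0.1, 0, 0.02], [0, 0, 0]]

```text
time: 9.15
tool_pos: [0.4874, -0.1605, 0.207]
tcp_rot: [[-0.021, 1.0, -0.0], [1.0, 0.021, 0.0], [0.0, -0.0, -1.0]]
force: [2.9, 3.7, -0.8]
finger_gap: 0.0133
```

send_rows:
  motion:
    - [1, [-0.05, 0, 0], [0, 0, 0]]
    - [1, [-0.1, 0, 0], [0, 0, 0]]

```text
time: 9.35
tool_pos: [0.4874, -0.1609, 0.207]
tcp_rot: [[-0.02, 1.0, -0.0], [1.0, 0.02, 0.002], [0.002, -0.0, -1.0]]
force: [3.5, 6.6, -0.5]
finger_gap: 0.0134
```

Force has jumped to 6.6 N and the motion lags. I'll let it settle and read again.

send_rows:
  motion:
    - [1, [0, 0, 0], [0, 0, 0]]
    - [1, [0, 0, 0], [0, 0, 0]]
    - [1, [0, 0, 0], [0, 0, 0]]

```text
time: 9.65
tool_pos: [0.4874, -0.1609, 0.207]
tcp_rot: [[-0.021, 1.0, -0.0], [1.0, 0.021, 0.001], [0.001, -0.0, -1.0]]
force: [3.9, 5.4, -1.0]
finger_gap: 0.0136
```

```bash
python3 - <<'E'
from bench import *
from h import *
s=get_state();print(s["time"],s["tool_pos"],s["force"])
cv2.imwrite("pics/w3.png",camera("wrist")[:,:,::-1])
E
```

```text
9.65 [ 0.48737247 -0.16093744  0.2070153 ] [ 3.85744297  5.37221106 -1.00801597]
```

View pics/w3.png

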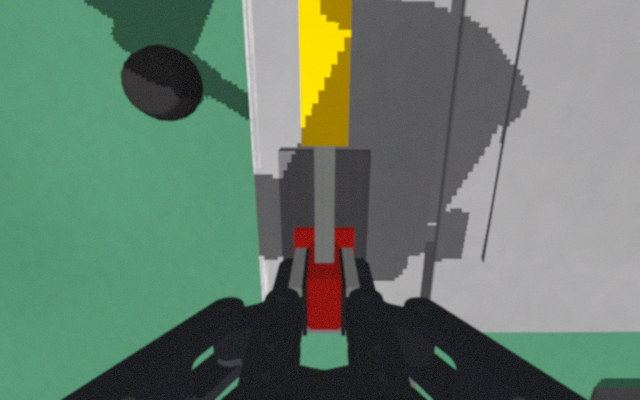

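send_rows:
  motion:
    - [1, [-0.05, 0, 0], [0, 0, 0]]
    - [1, [-0.05, 0, 0], [0, 0, 0]]

```text
time: 9.9
tool_pos: [0.4874, -0.1611, 0.207]
tcp_rot: [[-0.02, 1.0, -0.0], [1.0, 0.02, 0.002], [0.002, -0.0, -1.0]]
force: [4.5, 6.3, -0.9]
finger_gap: 0.0136
```

send_rows:
  motion:
    - [1, [-0.04, 0, 0], [0, 0, 0]]
    - [1, [-0.04, 0, 0], [0, 0, 0]]
    - [1, [-0.04, 0, 0], [0, 0, 0]]

```text
time: 10.2
tool_pos: [0.4874, -0.1613, 0.207]
tcp_rot: [[-0.02, 1.0, -0.0], [1.0, 0.02, 0.003], [0.003, -0.0, -1.0]]
force: [3.3, 7.4, -0.9]
finger_gap: 0.0139
```

send_rows:
  motion:
    - [1, [0.05, 0.03, 0], [0, 0, 0]]
    - [1, [0.1, 0.03, 0], [0, 0, 0]]
    - [1, [0.1, 0.03, 0], [0, 0, 0]]
    - [0.5, [0.1, 0.03, 0], [0, 0, 0]]
    - [0.4, [0.1, 0.03, 0], [0, 0, 0]]
    - [0.2, [0.1, 0.03, 0], [0, 0, 0]]
    - [0.2, [0.1, 0.03, 0], [0, 0, 0]]

```text
time: 10.9
tool_pos: [0.4876, -0.1619, 0.207]
tcp_rot: [[-0.021, 1.0, -0.0], [1.0, 0.021, -0.001], [-0.001, -0.0, -1.0]]
force: [0.1, 0.4, -0.8]
finger_gap: 0.0681
```

send_rows:
  motion:
    - [0.2, [0, 0, -2], [0, 0, 0]]
    - [0.2, [0, 0, -5], [0, 0, 0]]
    - [0.2, [0, 0, -8], [0, 0, 0]]
    - [0.2, [0, 0, -8], [0, 0, 0]]

```text
time: 11.3
tool_pos: [0.4896, -0.1626, 0.2912]
tcp_rot: [[-0.021, 1.0, 0.008], [1.0, 0.021, -0.004], [-0.004, 0.008, -1.0]]
force: [0.4, -0.2, -0.5]
finger_gap: 0.0683
```

```bash
python3 - <<'E'
from bench import *
from h import *
p=np.load("p.npy");s=get_state();print(s["time"],s["tool_pos"],s["force"])
c=get_calibration("wrist");im=camera("wrist")[:,:,::-1].copy()
for q in proj(cab(p,[(-.085,-.1295,.168),(-.077,-.066,.166),(-.093,-.066,.166),(-.085,-.045,.166)]),c):
    print(q.round(1));cv2.circle(im,tuple(int(v*16) for v in q),24,(255,0,255),-1,shift=4)
cv2.imwrite("pics/w4.png",im)
print(delta(s,cab(p,[(-.085,-.045,.152)])[0]+[0,0,.054],goalR(p)))
E
```

```text
11.3 [ 0.48962947 -0.16263069  0.29119154] [ 0.35906965 -0.16447154 -0.53825808]
[318.8 222.2]
[332.  119.4]
[304.5 119.4]
[318.1  80.9]
(array([ 8.72, -0.25,  8.48]), array([ 0.44,  0.26, -0.  ]))
```

View pics/w4.png

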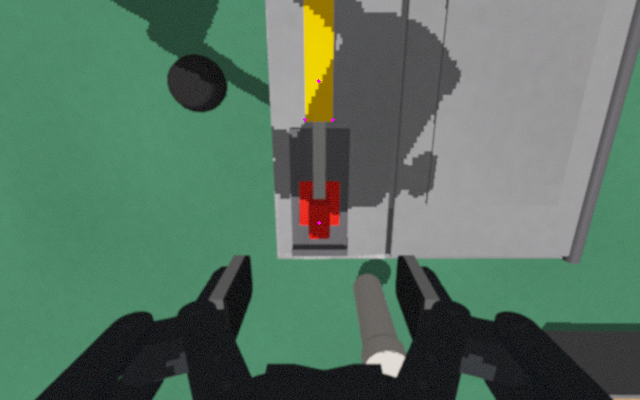

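send_rows:
  motion:
    - [0.2, [3, 0, 0], [0, 0, 0]]
    - [0.2, [6, 0, 1], [0, 0, 0]]
    - [0.2, [8.6, 0, 2], [0, 0, 0]]
    - [0.2, [8.6, 0, 3], [0, 0, 0]]
    - [0.2, [8.6, 0, 3], [0, 0, 0]]
    - [0.2, [8.6, 0, 3], [0, 0, 0]]

```text
time: 11.95
tool_pos: [0.4859, -0.0762, 0.2564]
tcp_rot: [[-0.02, 1.0, -0.001], [1.0, 0.02, -0.0], [-0.0, -0.001, -1.0]]
force: [0.0, -0.2, -0.4]
finger_gap: 0.0683
```

```bash
python3 - <<'E'
from bench import *
from h import *
p=np.load("p.npy");s=get_state();print(s["time"],s["tool_pos"],s["force"])
c=get_calibration("wrist");im=camera("wrist")[:,:,::-1].copy()
cv2.imwrite("pics/w5.png",im)
print(delta(s,cab(p,[(-.085,-.045,.152)])[0]+[0,0,.054],goalR(p)))
E
```

```text
11.95 [ 0.48593193 -0.07618504  0.25641261] [ 0.04856793 -0.23277237 -0.39178164]
(array([0.04, 0.02, 5.04]), array([-0.06,  0.02, -0.02]))
```

View pics/w5.png

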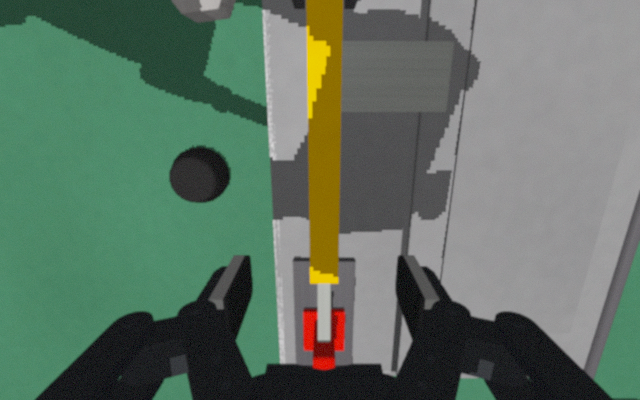

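send_rows:
  motion:
    - [0.2, [0, 0, 2], [0, 0, 0]]
    - [0.2, [0, 0, 3.5], [0, 0, 0]]
    - [0.2, [0, 0, 4.5], [0, 0, 0]]
    - [0.2, [0, 0, 4.9], [0, 0, 0]]
    - [0.5, [0, 0, 4.9], [0, 0, 0]]
    - [0.7, [0, 0, 4.9], [0, 0, 0]]
    - [0.75, [0, 0, 4.9], [0, 0, 0]]
    - [0.75, [0, 0, 4.9], [0, 0, 0]]
  force: 25

```text
time: 12.8
tool_pos: [0.4863, -0.0755, 0.2086]
tcp_rot: [[-0.021, 1.0, 0.001], [1.0, 0.021, -0.0], [-0.0, 0.001, -1.0]]
force: [-0.2, -0.2, 0.2]
finger_gap: 0.0215
```

send_rows:
  motion:
    - [0.8, [0, 0, 0], [0, 0, 0]]
    - [0.85, [0, 0, 0], [0, 0, 0]]
    - [0.9, [0, 0, 0], [0, 0, 0]]
    - [1, [0, 0, 0], [0, 0, 0]]
    - [1, [0, 0, 0], [0, 0, 0]]

```text
time: 13.3
tool_pos: [0.4859, -0.0755, 0.2084]
tcp_rot: [[-0.021, 1.0, 0.0], [1.0, 0.021, -0.0], [-0.0, 0.0, -1.0]]
force: [-2.0, -0.3, 5.5]
finger_gap: 0.0155
```

send_rows:
  motion:
    - [1, [0, 0, -0.1], [0, 0, 0]]
    - [1, [0, 0, -0.2], [0, 0, 0]]
    - [1, [0.02, 0, -0.3], [0, 0, 0]]
    - [1, [0.02, 0, -0.3], [0, 0, 0]]

```text
time: 13.7
tool_pos: [0.4859, -0.0753, 0.2102]
tcp_rot: [[-0.021, 1.0, -0.001], [1.0, 0.021, 0.0], [0.0, -0.001, -1.0]]
force: [1.6, 0.4, -7.9]
finger_gap: 0.0155
```

send_rows:
  motion:
    - [1, [0.01, 0, -0.1], [0, 0, 0]]
    - [1, [0.02, 0, -0.2], [0, 0, 0]]
    - [1, [0.03, 0, -0.3], [0, 0, 0]]
    - [1, [0.03, 0, -0.3], [0, 0, 0]]

```text
time: 14.1
tool_pos: [0.4859, -0.0748, 0.2142]
tcp_rot: [[-0.021, 1.0, -0.0], [1.0, 0.021, 0.0], [0.0, -0.0, -1.0]]
force: [1.6, 1.3, -6.2]
finger_gap: 0.0154
```

send_rows:
  motion:
    - [1, [0.02, 0, -0.15], [0, 0, 0]]
    - [1, [0.03, 0, -0.3], [0, 0, 0]]
    - [1, [0.05, 0, -0.4], [0, 0, 0]]
    - [1, [0.05, 0, -0.4], [0, 0, 0]]

```text
time: 14.5
tool_pos: [0.4858, -0.0742, 0.2183]
tcp_rot: [[-0.021, 1.0, -0.0], [1.0, 0.021, 0.001], [0.001, -0.0, -1.0]]
force: [-0.3, 2.3, -4.1]
finger_gap: 0.0154
```

```bash
python3 - <<'E'
from bench import *
from h import *
p=np.load("p.npy");s=get_state()
R=goalR(p);hinge=cab(p,[(-.085,.095,.142)])[0];d=s["tool_pos"]+[0,0,-.054]-hinge
a=-d@R[:,0];z=d[2];r=np.hypot(a,z);ph=np.degrees(np.arctan2(z,a));print(s["force"],a,z,r,ph)
f0=np.radians(ph)
for t in np.radians(np.r_[np.arange(ph+5,91.5,5)]):
    print(np.degrees(t).round(1),(100*r*(np.cos(f0)-np.cos(t))).round(2),(-100*r*(np.sin(t)-np.sin(f0))).round(2))
E
```

```text
[-0.3227017   2.28314362 -4.12134294] 0.1383675567839602 0.022292727903030912 0.1401518693693417 9.152410523377123
14.2 0.25 -1.2
19.2 0.6 -2.37
24.2 1.05 -3.51
29.2 1.6 -4.6
34.2 2.24 -5.64
39.2 2.97 -6.62
44.2 3.78 -7.53
49.2 4.67 -8.37
54.2 5.63 -9.13
59.2 6.65 -9.8
64.2 7.73 -10.38
69.2 8.85 -10.87
74.2 10.01 -11.25
79.2 11.2 -11.54
84.2 12.41 -11.71
89.2 13.63 -11.78
```

send_rows:
  motion:
    - [1, [0.12, 0, -0.6], [0, 0, 0]]
    - [1, [0.25, 0, -1.2], [0, 0, 0]]
    - [1, [0.42, 0, -1.8], [0, 0, 0]]
    - [1, [0.6, 0, -2.37], [0, 0, 0]]
    - [1, [0.82, 0, -2.94], [0, 0, 0]]
    - [1, [1.05, 0, -3.51], [0, 0, 0]]
    - [1, [1.32, 0, -4.06], [0, 0, 0]]
    - [1, [1.6, 0, -4.6], [0, 0, 0]]
    - [1, [1.6, 0, -4.6], [0, 0, 0]]

```text
time: 15.4
tool_pos: [0.4855, -0.0581, 0.265]
tcp_rot: [[-0.021, 1.0, 0.0], [1.0, 0.021, 0.0], [0.0, 0.0, -1.0]]
force: [-1.1, 1.9, -0.4]
finger_gap: 0.0159
```

```bash
cat > arc.py <<'E'
from bench import *
from h import *
p=np.load("p.npy");s=get_state()
R=goalR(p);hinge=cab(p,[(-.085,.095,.142)])[0];d=s["tool_pos"]+[0,0,-.054]-hinge
a=-d@R[:,0];z=d[2];r=np.hypot(a,z);ph=np.degrees(np.arctan2(z,a));print(s["time"],s["force"],a,z,r,ph)
f0=np.radians(ph)
for t in np.radians(np.arange(ph+2.5,93,2.5)):
    print(np.degrees(t).round(1),(100*r*(np.cos(f0)-np.cos(t))).round(2),(-100*r*(np.sin(t)-np.sin(f0))).round(2))
E
python3 arc.py
```

```text
15.4 [-1.12967571  1.8740443  -0.42138985] 0.12225484321733583 0.06898803594493177 0.1403766212502444 29.435904922800493
31.9 0.31 -0.53
34.4 0.65 -1.04
36.9 1.01 -1.54
39.4 1.38 -2.02
41.9 1.78 -2.48
44.4 2.2 -2.93
46.9 2.64 -3.36
49.4 3.1 -3.77
51.9 3.57 -4.15
54.4 4.06 -4.52
56.9 4.57 -4.87
59.4 5.09 -5.19
61.9 5.62 -5.49
64.4 6.17 -5.76
66.9 6.73 -6.02
69.4 7.29 -6.24
71.9 7.87 -6.45
74.4 8.46 -6.62
76.9 9.05 -6.78
79.4 9.65 -6.9
81.9 10.26 -7.0
84.4 10.86 -7.07
86.9 11.48 -7.12
89.4 12.09 -7.14
91.9 12.7 -7.13
```

```bash
python3 - <<'E'
from bench import *
import cv2
im=camera("scene")[:,:,::-1][60:310,120:440]
cv2.imwrite("pics/s6.png",cv2.resize(im,(768,600),interpolation=cv2.INTER_CUBIC))
E
```

```text
(no output)
```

View pics/s6.png

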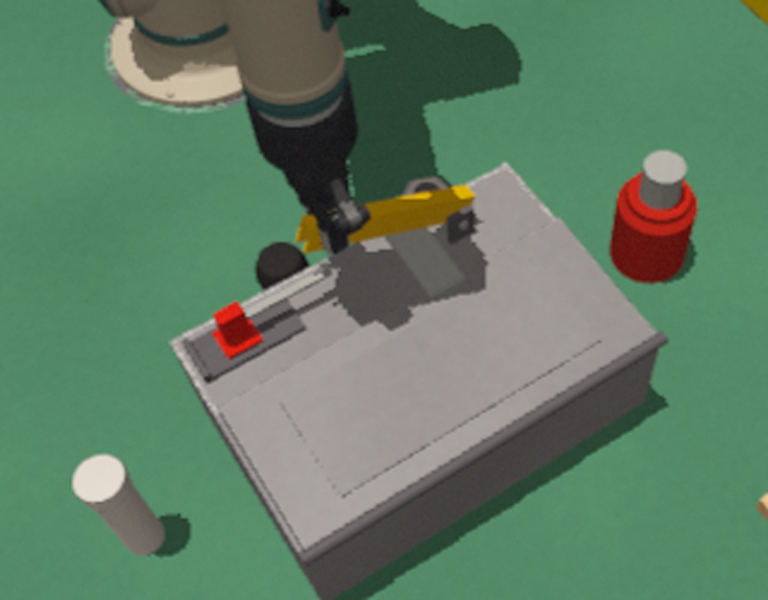

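The bar is following the gripper, end at about (310,235) in the crop, and the tab (235,335) has stayed put. Continuing along the arc.

send_rows:
  motion:
    - [1, [0.31, 0, -0.53], [0, 0, 0]]
    - [1, [0.65, 0, -1.04], [0, 0, 0]]
    - [1, [1.01, 0, -1.54], [0, 0, 0]]
    - [1, [1.38, 0, -2.02], [0, 0, 0]]
    - [1, [1.78, 0, -2.48], [0, 0, 0]]
    - [1, [2.2, 0, -2.93], [0, 0, 0]]
    - [1, [2.64, 0, -3.36], [0, 0, 0]]
    - [1, [3.1, 0, -3.77], [0, 0, 0]]
    - [1, [3.57, 0, -4.15], [0, 0, 0]]
    - [1, [4.06, 0, -4.52], [0, 0, 0]]
    - [1, [4.57, 0, -4.87], [0, 0, 0]]
    - [1, [5.09, 0, -5.19], [0, 0, 0]]
    - [1, [5.09, 0, -5.19], [0, 0, 0]]

```text
time: 16.75
tool_pos: [0.4846, -0.0067, 0.3168]
tcp_rot: [[-0.021, 1.0, 0.001], [1.0, 0.021, 0.001], [0.001, 0.001, -1.0]]
force: [-2.1, -0.8, 0.9]
finger_gap: 0.0157
```

```bash
python3 arc.py
```

```text
16.75 [-2.06372834 -0.81753939  0.91594552] 0.07083340555640352 0.12076150921371867 0.14000254801357365 59.60598342829698
62.1 0.53 -0.3
64.6 1.08 -0.57
67.1 1.64 -0.82
69.6 2.2 -1.05
72.1 2.78 -1.25
74.6 3.37 -1.42
77.1 3.96 -1.57
79.6 4.56 -1.69
82.1 5.16 -1.79
84.6 5.77 -1.86
87.1 6.38 -1.91
89.6 6.99 -1.92
92.1 7.6 -1.91
```

send_rows:
  motion:
    - [1, [0.53, 0, -0.3], [0, 0, 0]]
    - [1, [1.08, 0, -0.57], [0, 0, 0]]
    - [1, [1.64, 0, -0.82], [0, 0, 0]]
    - [1, [2.2, 0, -1.05], [0, 0, 0]]
    - [1, [2.78, 0, -1.25], [0, 0, 0]]
    - [1, [3.37, 0, -1.42], [0, 0, 0]]
    - [1, [3.96, 0, -1.57], [0, 0, 0]]
    - [1, [4.56, 0, -1.69], [0, 0, 0]]
    - [1, [5.16, 0, -1.79], [0, 0, 0]]
    - [1, [5.77, 0, -1.86], [0, 0, 0]]
    - [1, [6.38, 0, -1.91], [0, 0, 0]]
    - [1, [6.38, 0, -1.91], [0, 0, 0]]

```text
time: 17.95
tool_pos: [0.4833, 0.0576, 0.3353]
tcp_rot: [[-0.022, 1.0, 0.001], [1.0, 0.022, 0.002], [0.002, 0.001, -1.0]]
force: [-1.3, -1.5, 0.8]
finger_gap: 0.0159
```

```bash
python3 arc.py;python3 - <<'E'
from bench import *
import cv2
im=camera("scene")[:,:,::-1][60:310,120:440]
cv2.imwrite("pics/s7.png",cv2.resize(im,(768,600),interpolation=cv2.INTER_CUBIC))
E
```

```text
17.95 [-1.25177932 -1.46106857  0.80140121] 0.0065521635229620805 0.13927728556141852 0.13943132044196008 87.30656196892275
89.8 0.61 -0.02
92.3 1.22 -0.0
```

View pics/s7.png

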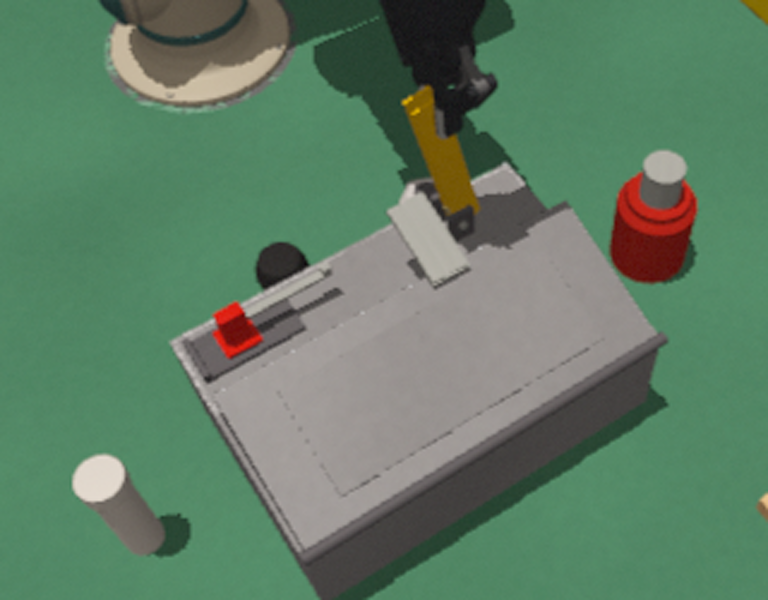

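The door has popped: the tongue at (430,240) is raised and the bar is nearly upright. I'll go gently up to the stop.

send_rows:
  motion:
    - [1, [0.2, 0, 0], [0, 0, 0]]
    - [1, [0.4, 0, 0], [0, 0, 0]]
    - [1, [0.6, 0, 0], [0, 0, 0]]
    - [1, [0.6, 0, 0], [0, 0, 0]]

```text
time: 18.4
tool_pos: [0.4833, 0.0622, 0.3353]
tcp_rot: [[-0.021, 1.0, 0.001], [1.0, 0.021, -0.0], [-0.0, 0.001, -1.0]]
force: [0.5, -3.5, 3.5]
finger_gap: 0.0156
```

send_rows:
  motion:
    - [1, [0.1, 0, 0], [0, 0, 0]]
    - [1, [0.2, 0, 0], [0, 0, 0]]
    - [1, [0.2, 0, 0], [0, 0, 0]]

```text
time: 18.7
tool_pos: [0.4832, 0.0642, 0.3353]
tcp_rot: [[-0.021, 1.0, 0.001], [1.0, 0.021, 0.0], [0.0, 0.001, -1.0]]
force: [-0.3, -4.1, 4.4]
finger_gap: 0.0155
```

send_rows:
  motion:
    - [0.7, [0, 0, 0], [0, 0, 0]]
    - [0.4, [0, 0, 0], [0, 0, 0]]
    - [0.2, [0, 0, 0], [0, 0, 0]]
    - [0.2, [0, 0, 0], [0, 0, 0]]
    - [0.2, [0, 0, 0], [0, 0, 0]]
    - [0.2, [0, 0, -2], [0, 0, 0]]
    - [0.2, [0, 0, -5], [0, 0, 0]]
    - [0.2, [0, 0, -9], [0, 0, 0]]
    - [0.2, [0, 0, -12], [0, 0, 0]]
    - [0.2, [0, 0, -12], [0, 0, 0]]
    - [0.2, [0, -10, -12], [0, 0, 0]]
    - [0.2, [0, -10, -12], [0, 0, 0]]
    - [0.2, [0, -10, -12], [0, 0, 0]]
    - [0.2, [0, -10, -12], [0, 0, 0]]

```text
time: 20.1
tool_pos: [0.3821, 0.0622, 0.4549]
tcp_rot: [[-0.021, 1.0, 0.001], [1.0, 0.021, 0.0], [0.0, 0.001, -1.0]]
force: [0.8, 1.1, 1.5]
finger_gap: 0.0684
```

```bash
python3 - <<'E'
from bench import *
import cv2
s=get_state();print(s["time"],s["tool_pos"],s["force"],s["joint_velocities"].round(1))
im=camera("scene")[:,:,::-1][60:310,120:440]
cv2.imwrite("pics/s8.png",cv2.resize(im,(768,600),interpolation=cv2.INTER_CUBIC))
cv2.imwrite("pics/t8.png",camera("top")[:,:,::-1])
E
```

```text
20.1 [0.38214794 0.06223643 0.45492383] [0.78514862 1.05944185 1.49133816] [-0.1  2.3 -2.1 -0.  -0.7 -0.1]
```

View pics/s8.png

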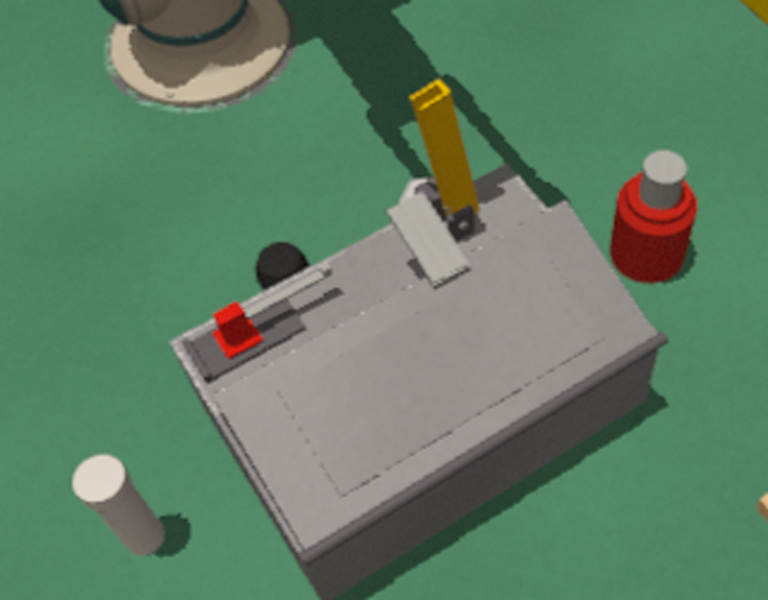

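View pics/t8.png

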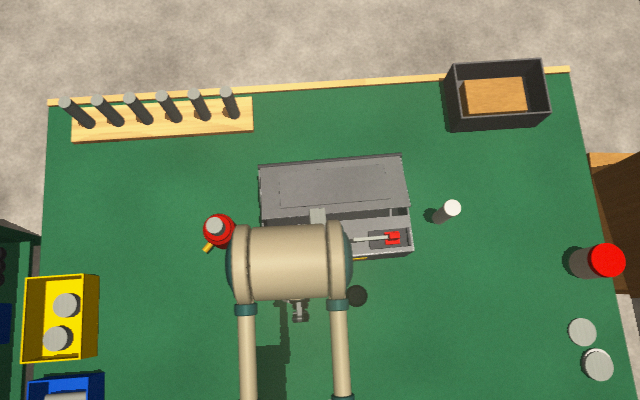

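The bar is upright, the door is ajar and the tab is at (390,237). The drift, tensioner and cap are at their first pixels; the nut is mostly hidden here and shows only partly in the scene view. Settling, then handing in.

send_rows:
  motion:
    - [0.2, [0, -8, 0], [0, 0, 0]]
    - [0.2, [0, -8, 0], [0, 0, 0]]
    - [0.2, [0, -8, 0], [0, 0, 0]]
    - [0.2, [0, -8, 0], [0, 0, 0]]
    - [0.2, [0, -8, 0], [0, 0, 0]]
    - [0.2, [0, -8, 0], [0, 0, 0]]
    - [0.2, [0, -8, 0], [0, 0, 0]]
    - [0.2, [0, -8, 0], [0, 0, 0]]

```text
time: 21.0
tool_pos: [0.3037, 0.0604, 0.4548]
tcp_rot: [[-0.021, 1.0, -0.001], [1.0, 0.021, 0.0], [0.0, -0.001, -1.0]]
force: [-0.2, -1.1, -0.2]
finger_gap: 0.0685
```

```bash
python3 - <<'E'
from bench import *
import cv2
im=camera("scene")[:,:,::-1][60:310,120:440]
cv2.imwrite("pics/s9.png",cv2.resize(im,(768,600),interpolation=cv2.INTER_CUBIC))
s=get_state();print(s["time"],s["tool_pos"],s["force"],s["joint_velocities"].round(1))
print(hand_in())
E
```

```text
21.05 [0.30354194 0.06043059 0.45483099] [ 0.36427934 -0.96484104 -0.45392478] [-0.  -0.3  0.1  0.   0.1 -0. ]
the job is handed in; nothing more can be done
None
```

View pics/s9.png

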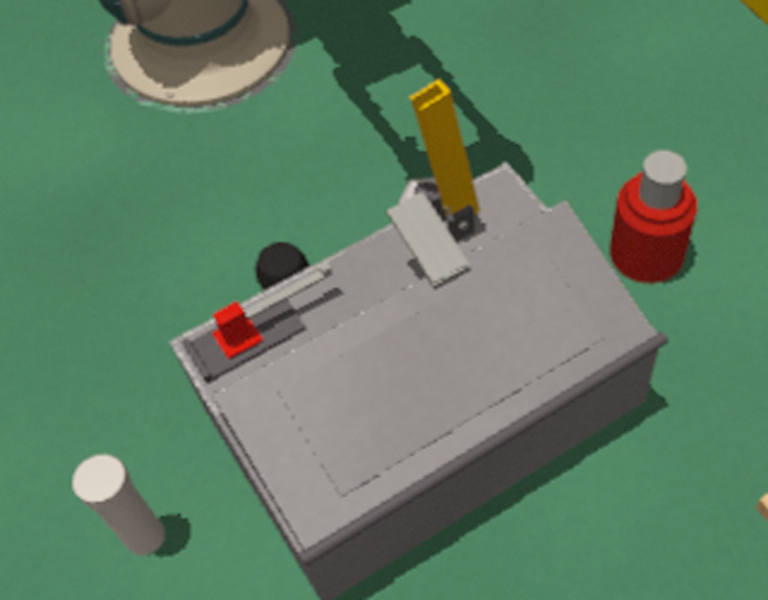

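The cabinet is open and handed in at 21 s: the latch bar stands upright, the door is ajar, and the gripper is clear of everything.

- **Tab:** I slid it about 27 mm in 1 mm steps. The resistance then rose from 3 N of friction to a reading of 7.4 N in all, which I took as resting on the buffer. I eased back before letting go, and the tab stayed there.
- **Latch bar:** At the checks between moves, the lift never read more than about 8 N. I raised the bar along its arc to about 85° by the tool position, just short of its 86° stop, and then let go.
- **Last checks:** The final scene picture shows the bar up and the tongue raised. The tool force is about 1 N, within the noise. The drift, tensioner and cap are where they stood at the start. The nut was mostly hidden, behind the tongue and bar in that view and under the arm from above, so I could not fully check its position. The gripper never went near it.

No check failed or disagreed.

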